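Push a tube rack past a sprung gate

TASK

The yellow rack of tubes stands in the entry of the low white chute, and the sprung gate across the chute shuts it out. With one fingertip, swing the gate's long bar, which runs along the right side of the chute, outwards and keep it held open while you push the rack along the chute, past the gate, until it stands fully home against the end stop; then let the gate spring shut behind it. Nothing is lifted, the gate must not press on the rack at any time, and the other things on the worktop stay where they are.

Things in the scene. Friction and masses are not known exactly. Their poses are not given: they have to be found in the camera images.
- chute: White plate 6 mm thick fixed to the worktop, with two aluminium guide rails (87 mm apart, to z = 20 mm only; the right one has a gap at the gate), an end stop and the gate. Spans x -245 to 150, y -70 to 70 mm. Origin: on the worktop (z = 0), on the centre line, below the shut gate plate's face that looks to the entry; x points along the chute from entry to end stop, y left, z up.
- end_stop (a point): Middle of the end stop's face, at chute x = 135 mm, y = 0, z = 24 mm; the stop is 99 mm wide, its top at z = 42 mm. The rack is home when its front face touches this face (rack origin then at chute x = 74 mm).
- rack: Yellow microtube rack with some capped tubes, 122 mm long (x), 82 mm wide (y), 0.10 to 0.21 kg, loose on the chute's plate between the rails before the gate, x axis along the chute's. Origin: centre of its underside (z = 6 mm); rear face at x = -60, front face at x = +61 mm. Frame 46 mm high, caps reach 59 mm.
- rack_rear (a point): Where to push the rack: middle of the upper edge band of its rear face. The band spans z = 46 to 52 mm in the world and the rack's whole width; below it the face is open down to z = 15 mm.
- gate (a joint): Gate angle, rad: 0 shut, grows as the bar swings outwards (to the chute's right, -y), at most 0.40. It clears the rack from 0.10 on. A spring shuts it (0.30 N m shut, plus 0.6 N m/rad: about 1 N at the bar's free end). Bar and gate plate are one piece. Pushing the rack against the shut gate only locks it.
- gate_hinge (a point): Top of the gate's upright hinge, at chute x = 190, y = -59 mm, z = 63 mm (beyond the end stop, right of the chute). From here the bar runs back along the chute's right side.
- gate_tip (a point): Inner end of the gate plate, on its face towards the entry (shut: chute x = 0, y = -27 mm, z = 17 mm). The plate, 6 mm thick, z = 9 to 25 mm, hangs under the bar and reaches from it into the chute, in front of the rack's front right corner. Fingers with tips at z = 28 to 42 mm pass over plate and rails and still meet both the bar and the rack's upper band.
- bar_end (a point): Free end of the gate's bar, on its inner face, at z = 45 mm. The aluminium bar is 6 mm thick, z = 30 to 60 mm, and 430 mm long from hinge to this end, which lies behind the rack's rear. Shut, it is parallel to the chute, its inner face at chute y = -56 mm and this end at x = -240 mm; push its inner face outwards and slide along it.
- timer: Bystander: white bench timer 62x62x20 mm, left of the chute. Origin under its centre.
- small_beaker: Bystander: small clear beaker 62x58x63 mm, left of the chute. Origin under its centre.
- brown_bottle: Bystander: brown reagent bottle with white cap, 42x44x76 mm, behind the chute's entry. Origin under its centre.
- marker: Bystander: capped marker pen 13x140x12 mm lying behind the chute's entry. Origin under its centre, y along it.
- phone: Bystander: phone 142x70x9 mm lying left of the chute's entry. Origin under its centre.

How it is judged:
On the way, in this order (a step that is already met when the one before it is completed fails the run):
1. a finger holds the gate open (over 0.09 rad) while the rack still stands wholly before it (value of joint gate above 0.09 rad and contact force between the fingers and gate above 0.2 N and x of rack in the frame of chute below -0.061 m), for 0.1 s.
2. the rack is halfway past the gate while a finger holds the gate open (value of joint gate above 0.09 rad and contact force between the fingers and gate above 0.2 N and x of rack in the frame of chute between -0.02 and 0.04 m), for 0.1 s.
At the end, for the whole second after the job is handed in: The rack stands upright on the chute's plate between the rails, within 5 mm of touching the end stop, at rest, and the gate is shut behind it (under 0.02 rad) (x of rack in the frame of chute between 0.069 and 0.079 m and y of rack in the frame of chute between -0.006 and 0.006 m and angle between the x axis of rack and the x axis of chute, either way round below 0.08 rad and height (world z) of rack below 0.009 m and angle between rack's own z axis and vertical below 0.05 rad and value of joint gate below 0.02 rad and linear speed of rack below 0.01 m/s).
It fails at once if the gate presses on the rack, or the rack is pushed against the gate (over 1.5 N) (contact force between gate and rack above 1.5 N).
It fails at once if the rack is lifted more than 12 mm or tipped more than 0.25 rad (height (world z) of rack above 0.018 m or angle between rack's own z axis and vertical above 0.25 rad).
It fails at once if one of the bystanders (timer, beaker, brown bottle, marker, phone) is moved more than 20 mm (distance of any of timer, small_beaker, brown_bottle, marker, phone from where it was at the start of the episode above 0.02 m).
It also fails if it takes over 38 s, if anything falls off the work surface, if the arm or the gripper's body presses on something with over 40 N, if the wrist force passes 120 N, or if a joint passes its speed limit or range.

ROBOT

A 6-joint arm with a two-finger parallel gripper is mounted at the origin on a cart in front of the work surface, level with it; the furniture and walls round the work are solid. World frame = base frame: x ahead of the robot, y to its left, z up, the work surface at z = 0. Lengths are in m, angles in rad, forces in N, time in s.
With the tool pointing down it reaches from about 0.3 to 0.875 m from the base axis. Payload 6.4 kg.
Tool frame: the origin (TCP) lies on the centre line of the jaws, within the pads' length; the fingertips stand 11 mm ahead of it and the grasp point (between the pads) lies 8 mm behind it; z points along the fingers, y is the line along which they close (so a half turn about z gives the same grasp; the last joint's range is limited). The gripper opens to 85 mm and grips with 20 to 120 N. Pads are 22 mm wide; open, the fingers measure 114 mm over their backs; the gripper's body (76 mm by 85 mm) begins 54 mm behind the grasp point. The pads swing forward as they close: fully open they stand 13 mm farther back than shut.
Start: joints at [-1.5, 0.181, 1.607, -0, 1.354, -0.206], TCP at [0.157, -0.553, 0.242] pointing down, gripper open.
Joint ranges: [-2.99, 2.99], [-0.89, 2.07], [0.3, 2.58], [-1.14, 4.28], [0, 2.63], [-3.12, 3.12]. Speed limits (rad/s): [2.57, 2.57, 3.01, 3.14, 3.14, 3.14].

INTERFACE

Orientations are given as a rotation vector (axis times angle).
In Python, from station import manip, job, monitor, grab_frame gives the robot as it stands (manip), with the cameras as plain functions, the job (job) and the readings (monitor).
- The arm moves only by the shell command python3 nudge.py 'ROWS' [FORCE]. ROWS is a JSON list of rows, 1 to 20 of them, each of 7 numbers: dx, dy, dz in m, then a rotation vector rx, ry, rz in rad, then the opening from 0.0 (shut) to 1.0 (fully open); each row shifts and turns the commanded pose from where the row before left it, along the tool's axes as they then stand; what a row does not reach is not made up. A row lasts 1/8 s, in which the tool goes at most 0.0625 m and 0.188 rad, less where a joint would pass 70% of its speed; a pose out of reach is approached as far as the arm can. The fingers move at their own pace and stop on an object; FORCE is the grip in N (left out, the last holds). Time passes only in rows, so rows that do not move let the fingers close. It prints the time, the measured TCP pose, the force, the opening and the grip force at its end.
- monitor.state(): the state, without advancing time (a new reading comes with each control period).
- grab_frame(name): name is "scene" or "top" or "wrist"; returns a dict with "color" (384x512x3 uint8, blue, green, red), "intrinsics" (3x3 intrinsics, pixels), "pose" (4x4, takes a point from camera to world coordinates). Camera axes: x right, y down, z forward; pixel columns grow to the right and rows downward; lengths in m; the calibration is good to about 2 mm. A picture is of the moment at which its call begins. There is no depth.
- job.hand_in(): hands the job in; it is judged then, once.
The state is a dict: "t": time; "joint_pos": joint angles; "dq": joint speeds; "joint_efforts": joint torques, N m; "tool_pos": TCP position; "eef_rot": TCP orientation; "force": force on the tool from outside, world axes, zero at the start; "wrist_torque": the same for the moment, N m; "grip_width": opening from 0.0 (shut) to 1.0 (fully open); "finger_force": force on a finger pad.
Only numpy, scipy, OpenCV 4.12 (cv2) and the standard library are available. Lean on these libraries where they do the work, as an engineer would, in place of code of your own. Each camera call takes 0.05 s, during which the arm holds its last target. There are 200 camera calls.

## Working session

There is one attempt and no reset: what is moved stays moved. The work goes in short steps, Python scripts to look and compute and a shell command to move; the robot and the scene stay as the last step left them, time stands still between calls to the robot, and variables do not carry over. Pictures are saved under pics/ and viewed, at most 10 in all, crops included, and the job is handed in when it is done.

```bash
ls; mkdir -p pics
cat > h.py <<'E'
import numpy as np,cv2
from station import manip, job, monitor, grab_frame
E
python3 - <<'E'
from h import *
import pickle
d={}
for n in("scene","top"):
    f=grab_frame(n);d[n]=f;cv2.imwrite(f"pics/{n}0.png",f["color"]);print(n,np.round(f["intrinsics"],1).tolist(),np.round(f["pose"],3).tolist())
pickle.dump(d,open("f0.pkl","wb"))
s=monitor.state();print(s["tool_pos"],s["eef_rot"],s["t"],s["force"])
E
```

```text
nudge.py
pics
station.py
scene [[352.6, 0.0, 251.7], [0.0, 352.6, 193.2], [0.0, 0.0, 1.0]] [[0.99, 0.122, -0.064, 0.589], [0.138, -0.831, 0.539, -0.259], [0.012, -0.542, -0.84, 0.874], [0.0, 0.0, 0.0, 1.0]]
top [[433.4, 0.0, 255.5], [0.0, 433.4, 186.3], [0.0, 0.0, 1.0]] [[-0.021, -0.999, 0.037, 0.5], [-1.0, 0.02, -0.013, 0.277], [0.012, -0.037, -0.999, 1.11], [0.0, 0.0, 0.0, 1.0]]
[ 0.15710152 -0.55260879  0.24147034] [-3.10995636e+00 -4.33240553e-01 -1.51027531e-04] 0.1 [ 0.03027862  0.04705563 -0.49362677]
```

View pics/scene0.png

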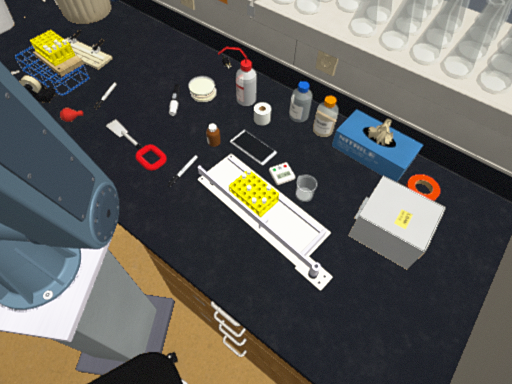

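View pics/top0.png

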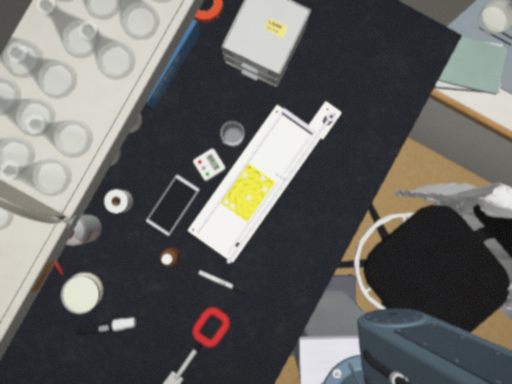

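The top view shows the chute running from its entry (~(210,245)) to its hinge (~(328,118)), with the rack at ~(248,193). In the scene view the hinge is at ~(314,270) and the bar's free end at ~(198,170). Next I'll enlarge both.

Run:
```python
import cv2
a=cv2.imread("pics/top0.png")[95:270,180:350];b=cv2.imread("pics/scene0.png")[148:294,190:340]
cv2.imwrite("pics/tc.png",cv2.resize(a,None,fx=3.4,fy=3.4,interpolation=cv2.INTER_CUBIC))
cv2.imwrite("pics/sc.png",cv2.resize(b,None,fx=4,fy=4,interpolation=cv2.INTER_CUBIC))
```

```text
(no output)
```

View pics/tc.png

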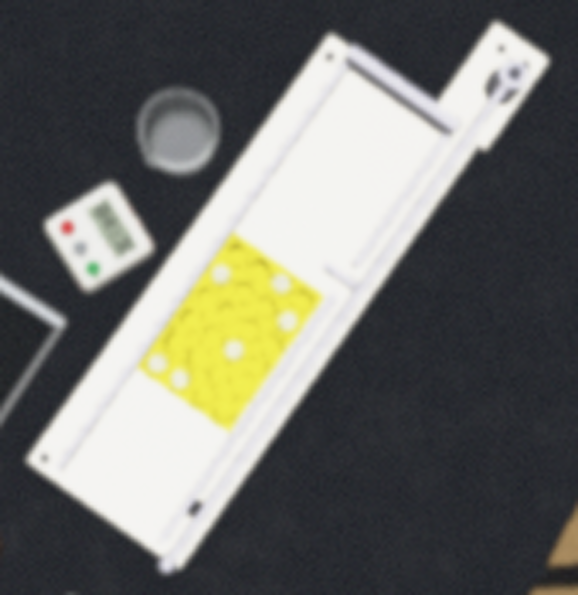

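View pics/sc.png

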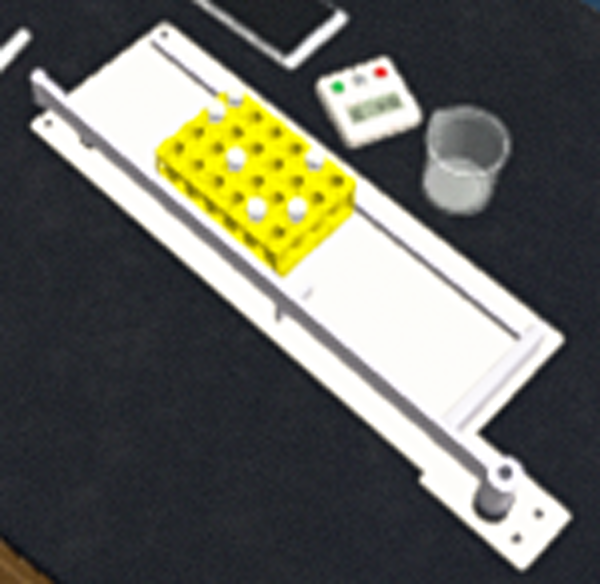

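Top crop: the rack's upper corners are at (138,367), (232,432), (323,297) and (232,235), and the plate corners at (27,460) and (330,33). Scene crop: the plate corners are at (165,22), (32,125) and (563,340), the hinge top at (505,470) and the bar end at (40,73). I'll fit the poses from both views.

```bash
cat > fit.py <<'E'
from h import *
import pickle
from scipy.optimize import least_squares
d=pickle.load(open("f0.pkl","rb"))
T=lambda p:np.array(p)/3.4+[180,95]
S=lambda p:np.array(p)/4+[190,148]
def proj(n,P):
    f=d[n];M=np.linalg.inv(f["pose"]);p=f["intrinsics"]@(M[:3,:3]@P+M[:3,3]);return p[:2]/p[2]
def solve(obs,x0):
    def res(q):
        c,s=np.cos(q[3]),np.sin(q[3]);r=[]
        for n,uv,p in obs:
            p=np.array(p)/1000
            P=np.array([q[0]+c*p[0]-s*p[1],q[1]+s*p[0]+c*p[1],q[2]+p[2]]);r+=list(proj(n,P)-uv)
        return np.array(r)
    o=least_squares(res,x0,loss="soft_l1");return o.x,res(o.x).reshape(-1,2)
ch=[("top",T((27,460)),(-245,70,6)),("top",T((330,33)),(150,70,6)),("top",T((183,570)),(-245,-70,6)),("top",T((515,72)),(190,-59,63)),("top",T((166,566)),(-240,-59,60)),
("scene",S((165,22)),(-245,70,6)),("scene",S((563,340)),(150,70,6)),("scene",S((32,125)),(-245,-70,6)),("scene",S((505,470)),(190,-59,63)),("scene",S((40,73)),(-240,-59,60))]
rk=[("top",T(p),q) for p,q in zip([(138,367),(232,432),(323,297),(232,235)],[(-60,41,46),(-60,-41,46),(61,-41,46),(61,41,46)])]
rk+=[("scene",S(p),q) for p,q in zip([(228,92),(158,157),(281,258),(355,183)],[(-60,41,46),(-60,-41,46),(61,-41,46),(61,41,46)])]
np.set_printoptions(precision=4,suppress=True)
a,ra=solve(ch,[.5,.2,0,-.9]);b,rb=solve(rk,[.5,.2,0,-.9])
print("chute",a);print(np.round(ra,1).tolist());print("rack",b);print(np.round(rb,1).tolist())
c,s=np.cos(a[3]),np.sin(a[3]);dx=b[:2]-a[:2];print("rack in chute",c*dx[0]+s*dx[1],-s*dx[0]+c*dx[1])
for p in [(-245,-70),(-240,-56),(190,-59),(135,0),(0,0)]:print(p,a[0]+(c*p[0]-s*p[1])/1e3,a[1]+(s*p[0]+c*p[1])/1e3)
E
python3 fit.py
```

```text
chute [ 0.5898  0.2347  0.0004 -0.635 ]
[[-0.4, -0.5], [0.1, -1.1], [-1.1, -0.9], [-0.2, -0.8], [0.4, -1.0], [-1.1, -0.3], [-0.7, -0.6], [-1.6, -0.3], [-0.9, 0.9], [-1.8, 0.7]]
rack [ 0.5257  0.2818 -0.0018 -0.61  ]
[[-0.3, 0.1], [-0.2, -0.4], [0.4, -1.6], [-0.5, -1.9], [-0.2, -0.6], [-2.5, 0.1], [-1.6, 0.3], [-0.4, 0.5]]
rack in chute -0.07956851027778762 -7.96764127835789e-05
(-245, -70) 0.3510693177588868 0.3236579843085128
(-240, -56) 0.363399555176828 0.33196251591584636
(190, -59) 0.7077886444405305 0.07446464175740289
(135, 0) 0.6985109731983374 0.15458907508658024
(0, 0) 0.5898300908681529 0.23467319221309027
```

```bash
R='0,0,0,0,0,-0.1858,1'; python3 nudge.py '[[0,0,0,0,0,-0.1858,1],[0,0,0,0,0,-0.1858,1],[0,0,0,0,0,-0.1858,1],[0,0,0,0,0,-0.1858,1],[0,0,0,0,0,-0.1858,1],[0,0,0,0,0,-0.1858,1],[0,0,0,0,0,-0.1858,1],[0,0,0,0,0,-0.1858,1],[0,0,0,0,0,-0.1858,1],[0,0,0,0,0,-0.1858,1],[0,0,0,0,0,-0.1858,1],[0,0,0,0,0,-0.1858,1]]'
python3 nudge.py '[[0.0146,0.0568,0,0,0,0,1],[0.0146,0.0568,0,0,0,0,1],[0.0146,0.0568,0,0,0,0,1],[0.0146,0.0568,0,0,0,0,1],[0.0146,0.0568,0,0,0,0,1],[0.0146,0.0568,0,0,0,0,1],[0.0146,0.0568,0,0,0,0,1],[0.0146,0.0568,0,0,0,0,1],[0.0146,0.0568,0,0,0,0,1],[0.0146,0.0568,0,0,0,0,1],[0.0146,0.0568,0,0,0,0,1],[0.0146,0.0568,0,0,0,0,1],[0,0,0.06,0,0,0,1],[0,0,0.06,0,0,0,1],[0,0,0.06,0,0,0,1],[0,0,0.03,0,0,0,1],[0,0,0,0,0,0,1]]'
python3 -c "
from h import *
from scipy.spatial.transform import Rotation as R
s=monitor.state();print(s['tool_pos'],R.from_rotvec(s['eef_rot']).as_matrix(),s['joint_pos'])"
```

```text
t: 1.6
tool_pos: [0.1571, -0.5528, 0.2417]
eef_rot: [-0.972, -2.987, -0.002]
force: [-0.3, 0.5, -0.1]
grip_width: 0.997
finger_force: 0.0
t: 3.72
tool_pos: [0.4179, 0.0996, 0.03]
eef_rot: [-0.979, -2.978, 0.003]
force: [-0.2, -0.1, -0.1]
grip_width: 1.001
finger_force: 0.0
[0.41785588 0.09958471 0.03004989] [[-8.04909416e-01  5.93361713e-01 -6.53529921e-03]
 [ 5.93372864e-01  8.04927676e-01  2.84468537e-04]
 [ 5.42923594e-03 -3.64889780e-03 -9.99978604e-01]] [-4.38336368e-02  1.98741797e-01  2.09660150e+00 -2.89318178e-06
  8.52790890e-01 -9.79384423e-01]
```

```bash
python3 nudge.py '[[0,0,0.009,0,0,0,1],[0,0,0.005,0,0,0,1],[0,0,0,0,0,0,1]]'; python3 nudge.py '[[0,0,0.003,0,0,0,1],[0,0,0.002,0,0,0,1],[0,0,0,0,0,0,1]]';python3 - <<'E'
from h import *
f=grab_frame("wrist");cv2.imwrite("pics/w1.png",f["color"])
E
```

```text
t: 4.1
tool_pos: [0.421, 0.0995, 0.0188]
eef_rot: [0.981, 2.984, 0.0]
force: [0.2, 0.0, -0.1]
grip_width: 1.003
finger_force: 0.0
t: 4.47
tool_pos: [0.4204, 0.0995, 0.0132]
eef_rot: [-0.981, -2.984, 0.0]
force: [0.1, 0.3, -0.1]
grip_width: 0.999
finger_force: 0.0
```

View pics/w1.png

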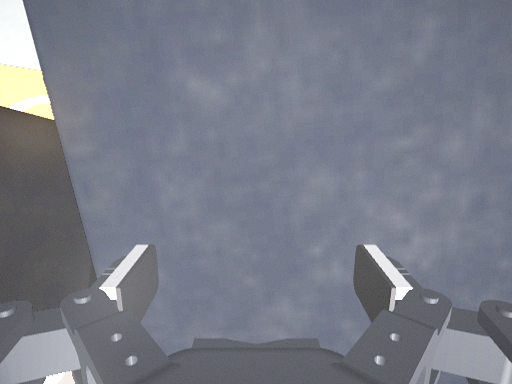

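The wrist view shows both open pads, at ~(130,275) and ~(385,275), over bare worktop with no contact yet, so I'll keep going down.

```bash
python3 nudge.py '[[0,0,0.002,0,0,0,1],[0,0,0.002,0,0,0,1],[0,0,0,0,0,0,1]]'; python3 nudge.py '[[0,0,0.002,0,0,0,1],[0,0,0.002,0,0,0,1],[0,0,0,0,0,0,1]]'
```

```text
t: 4.9
tool_pos: [0.4203, 0.0995, 0.0091]
eef_rot: [-0.981, -2.984, 0.0]
force: [0.1, 0.1, 0.6]
grip_width: 0.999
finger_force: 0.0
t: 5.28
tool_pos: [0.4204, 0.0995, 0.0051]
eef_rot: [-0.981, -2.984, 0.0]
force: [-0.3, -0.2, -0.6]
grip_width: 0.998
finger_force: 0.0
```

```bash
python3 nudge.py '[[0,0,0.002,0,0,0,1],[0,0,0.002,0,0,0,1],[0,0,0,0,0,0,1]]'; python3 nudge.py '[[0,0,0.002,0,0,0,1],[0,0,0,0,0,0,1]]'; python3 nudge.py '[[0,0,0.001,0,0,0,1],[0,0,0,0,0,0,1]]'
```

```text
t: 5.65
tool_pos: [0.4204, 0.0995, 0.0011]
eef_rot: [-0.981, -2.984, 0.0]
force: [-0.1, -0.2, 0.2]
grip_width: 0.998
finger_force: 0.0
t: 5.9
tool_pos: [0.4204, 0.0995, -0.0009]
eef_rot: [-0.981, -2.984, 0.0]
force: [-0.3, 0.1, 0.8]
grip_width: 0.999
finger_force: 0.0
t: 6.15
tool_pos: [0.4205, 0.0995, -0.0018]
eef_rot: [-0.981, -2.984, 0.0]
force: [-0.0, 0.5, -0.1]
grip_width: 1.0
finger_force: 0.0
```

```bash
python3 nudge.py '[[0,0,0.001,0,0,0,1],[0,0,0,0,0,0,1]]'; python3 nudge.py '[[0,0,0.001,0,0,0,1],[0,0,0,0,0,0,1]]'
```

```text
t: 6.4
tool_pos: [0.4206, 0.0995, -0.0022]
eef_rot: [-0.981, -2.984, 0.0]
force: [-2.5, -0.2, 9.0]
grip_width: 0.998
finger_force: 4.5
t: 6.65
tool_pos: [0.4207, 0.0995, -0.0023]
eef_rot: [-0.981, -2.984, 0.0]
force: [-9.5, -0.7, 24.3]
grip_width: 0.997
finger_force: 12.4
```

```bash
python3 nudge.py '[[0,0,-0.052,0,0,0,1],[0,0,-0.052,0,0,0,1],[0.0258,0.0438,0,0,0,0,1],[0.0258,0.0438,0,0,0,0,1],[0.0258,0.0438,0,0,0,0,1],[0.0258,0.0438,0,0,0,0,1],[0.0258,0.0438,0,0,0,0,1],[0,0,0,0,0,0,1]]'
cat >> h.py <<'E'
a=np.array([.5898,.2347]);yw=-.635;c,s_=np.cos(yw),np.sin(yw)
def inch():
    p=monitor.state()["tool_pos"];d=p[:2]-a;return np.round([c*d[0]+s_*d[1],-s_*d[0]+c*d[1],p[2]],4)
def pt(f,p):
    p=np.array(p)/1e3;P=np.array([a[0]+c*p[0]-s_*p[1],a[1]+s_*p[0]+c*p[1],p[2]]);M=np.linalg.inv(f["pose"]);q=f["intrinsics"]@(M[:3,:3]@P+M[:3,3]);return tuple(np.round(q[:2]/q[2]).astype(int).tolist())
E
python3 - <<'E'
from h import *
print(inch(),monitor.state()["joint_pos"])
f=grab_frame("wrist");g=grab_frame("scene")
im=f["color"].copy()
for p in [(-240,-56,60),(-100,-56,60),(-140,-41,52),(-140,41,52),(-245,70,6)]:cv2.circle(im,pt(f,p),3,(0,0,255),1)
cv2.imwrite("pics/w2.png",np.hstack([im,cv2.resize(g["color"][130:300,160:340],(406,384))])[:, :800] if 0 else im)
cv2.imwrite("pics/s2.png",g["color"])
E
```

```text
t: 7.65
tool_pos: [0.4465, 0.3553, 0.1003]
eef_rot: [0.975, 2.986, 0.002]
force: [0.4, 0.3, 0.6]
grip_width: 1.002
finger_force: 0.0
[-0.1869  0.0122  0.1003] [ 4.63970749e-01  3.37537902e-01  1.72593684e+00  5.48045816e-04
  1.07690670e+00 -4.75686469e-01]
```

View pics/w2.png

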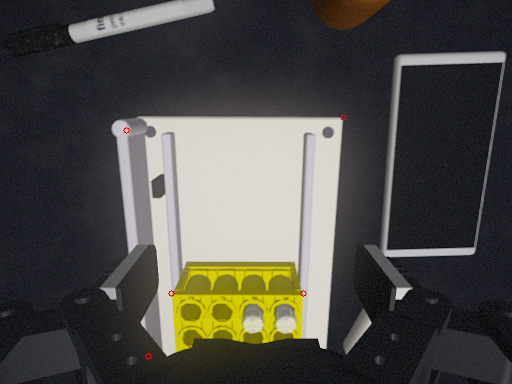

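The wrist view matches my projected points: bar end at (126,130) and the rack's upper rear edge at row ~293, columns 171–303. The right pad is inside the bar. Next I'll descend and open the gate.

```bash
python3 nudge.py '[[0,0,0.034,0,0,0,1],[0,0,0.034,0,0,0,1],[0,0,0,0,0,0,1],[0,-0.011,0,0,0,0,1],[0,-0.011,0,0,0,0,1],[0,-0.011,0,0,0,0,1],[0,-0.011,0,0,0,0,1],[0,-0.012,0,0,0,0,1],[0,0,0,0,0,0,1]]'
python3 - <<'E'
from h import *
print(inch(),monitor.state()["force"])
f=grab_frame("wrist");g=grab_frame("scene")
cv2.imwrite("pics/c3.png",np.hstack([cv2.resize(f["color"],(480,360)),cv2.resize(g["color"][140:300,180:322],(320,360))]))
E
```

```text
t: 8.88
tool_pos: [0.4126, 0.3066, 0.0322]
eef_rot: [-0.982, -2.983, 0.001]
force: [-0.0, 1.8, -0.1]
grip_width: 0.998
finger_force: 0.5
[-0.1853 -0.0473  0.0322] [-0.04955585  1.8047887  -0.11190057]
```

View pics/c3.png

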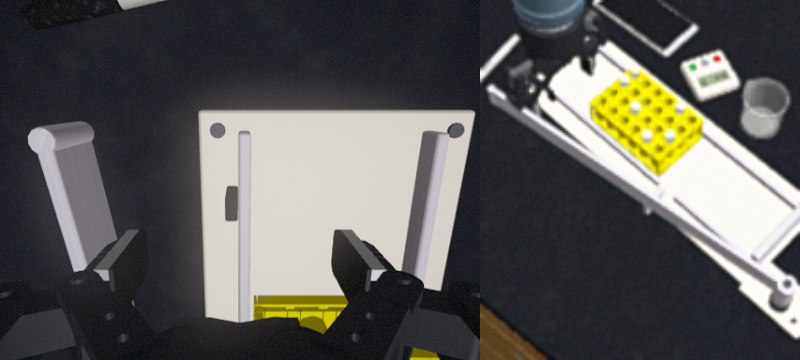

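The right finger holds the bar open (contact ~1.8 N, roughly 0.13 rad), and the left finger at ~(360,260) stands behind the rack. Now I'll push.

```bash
python3 nudge.py '[[-0.015,0,0,0,0,0,1],[-0.015,0,0,0,0,0,1],[-0.012,0,0,0,0,0,1],[-0.012,0,0,0,0,0,1],[-0.012,0,0,0,0,0,1],[-0.012,0,0,0,0,0,1],[-0.012,0,0,0,0,0,1],[-0.012,0,0,0,0,0,1]]'
python3 - <<'E'
from h import *
print(inch(),monitor.state()["force"])
f=grab_frame("wrist");g=grab_frame("scene")
cv2.imwrite("pics/c4.png",np.hstack([cv2.resize(f["color"],(480,360)),cv2.resize(g["color"][140:300,180:322],(320,360))]))
E
```

```text
t: 9.98
tool_pos: [0.4961, 0.2463, 0.0322]
eef_rot: [-0.981, -2.984, 0.0]
force: [-0.9, 2.6, -0.2]
grip_width: 0.997
finger_force: 1.1
[-0.0823 -0.0463  0.0322] [-0.8986317   2.63607523 -0.19292183]
```

View pics/c4.png

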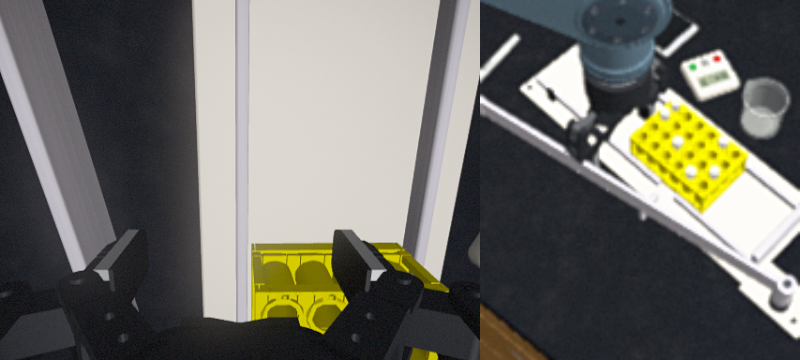

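The rack slides straight ahead of the left finger and past the open gate plate. I'll continue to the end stop.

```bash
python3 nudge.py '[[-0.012,0,0,0,0,0,1],[-0.012,0,0,0,0,0,1],[-0.012,0,0,0,0,0,1],[-0.012,0,0,0,0,0,1],[-0.012,0,0,0,0,0,1],[-0.008,0,0,0,0,0,1],[-0.004,0,0,0,0,0,1],[0,0,0,0,0,0,1]]'; python3 -c "
from h import *
print(inch())"; python3 nudge.py '[[-0.003,0,0,0,0,0,1],[-0.003,0,0,0,0,0,1],[0,0,0,0,0,0,1]]'; python3 nudge.py '[[-0.003,0,0,0,0,0,1],[0,0,0,0,0,0,1]]'; python3 -c "
from h import *
print(inch())"
```

```text
t: 11.08
tool_pos: [0.5541, 0.2038, 0.0324]
eef_rot: [0.981, 2.983, 0.0]
force: [1.9, 1.0, -1.7]
grip_width: 0.999
finger_force: 1.1
[-0.0104 -0.0461  0.0324]
t: 11.45
tool_pos: [0.5584, 0.2004, 0.0323]
eef_rot: [0.981, 2.984, 0.0]
force: [0.1, 2.4, 0.5]
grip_width: 0.998
finger_force: 1.2
t: 11.7
tool_pos: [0.561, 0.1985, 0.0323]
eef_rot: [0.981, 2.984, 0.0]
force: [-0.3, 2.2, -0.4]
grip_width: 1.002
finger_force: 1.3
[-0.0018 -0.0462  0.0323]
```

```bash
python3 nudge.py '[[-0.002,0,0,0,0,0,1],[0,0,0,0,0,0,1]]'; python3 nudge.py '[[-0.002,0,0,0,0,0,1],[0,0,0,0,0,0,1]]';  python3 nudge.py '[[-0.001,0,0,0,0,0,1],[0,0,0,0,0,0,1]]'; python3 -c "
from h import *
print(inch())"
```

```text
t: 11.95
tool_pos: [0.5625, 0.1974, 0.0323]
eef_rot: [0.981, 2.984, 0.0]
force: [-0.6, 3.5, -1.1]
grip_width: 0.996
finger_force: 1.4
t: 12.2
tool_pos: [0.5634, 0.1968, 0.0322]
eef_rot: [-0.98, -2.983, -0.0]
force: [-2.9, 5.7, 1.6]
grip_width: 0.996
finger_force: 3.3
t: 12.45
tool_pos: [0.5635, 0.1968, 0.0322]
eef_rot: [-0.979, -2.982, -0.001]
force: [-5.4, 7.4, 3.5]
grip_width: 0.994
finger_force: 4.7
[ 0.0013 -0.0462  0.0322]
```

Firm contact at the stop, with the force rising as the motion stalls. I'll back off, let the gate close gently, then rise.

```bash
python3 nudge.py '[[0.006,0,0,0,0,0,1],[0.015,0,0,0,0,0,1],[0.02,0,0,0,0,0,1],[0.02,0,0,0,0,0,1],[0.02,0,0,0,0,0,1],[0,0.01,0,0,0,0,1],[0,0.01,0,0,0,0,1],[0,0.01,0,0,0,0,1],[0,0.01,0,0,0,0,1],[0,0.01,0,0,0,0,1],[0,0.008,0,0,0,0,1],[0,0,-0.05,0,0,0,1],[0,0,-0.06,0,0,0,1],[0.05,0,-0.03,0,0,0,1],[0.06,0,0,0,0,0,1],[0.06,0,0,0,0,0,1],[0,0,0,0,0,0,1]]'
python3 - <<'E'
from h import *
print(inch())
f=grab_frame("top");g=grab_frame("scene")
cv2.imwrite("pics/c5.png",np.hstack([cv2.resize(f["color"][90:270,180:340],(400,450)),cv2.resize(g["color"][140:300,190:332],(400,450))]))
E
```

```text
t: 14.58
tool_pos: [0.3937, 0.3933, 0.1722]
eef_rot: [-0.973, -2.986, 0.001]
force: [0.4, 0.1, 0.4]
grip_width: 1.001
finger_force: 0.0
[-0.252   0.0113  0.1722]
```

View pics/c5.png

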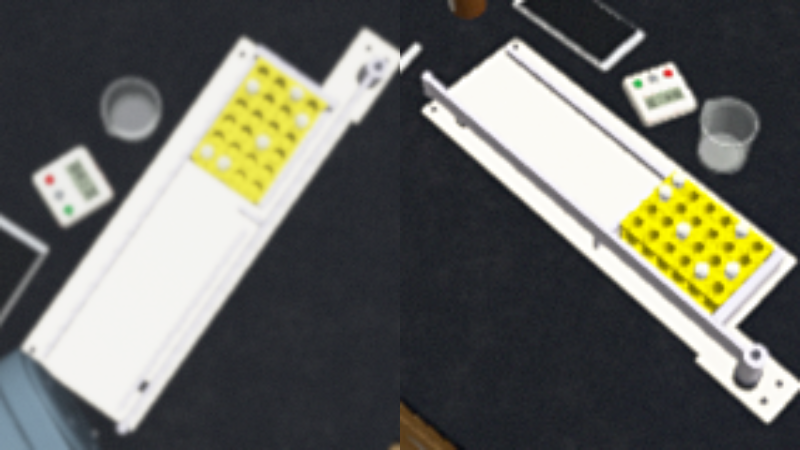

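The rack is against the stop: its upper front edge meets the stop at (260,55)–(328,105). The gate is shut behind it, with the plate at (248,212), and the bystanders look undisturbed.

```bash
python3 -c "
from h import *
print(job.hand_in())"
```

```text
the job is handed in; nothing more can be done
None
```

The job is handed in at about 14.6 s of the 38 s. In the last pictures the rack is home against the end stop, the gate is shut behind it and the bystanders look unmoved; the hand-in returned no verdict.

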